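# Reset the tripped block heater with the service pen

## Task

The block heater's cut-out has tripped: take the yellow service pen out of its stand and, to unlock the heater, hold the pen upright and still with its steel tip about 2 cm straight above the blue receiver lens for about two seconds. Then reach the tip down through the hole in the orange port and push the recessed red button fully down with it; finish while still gripping the pen and holding the button down. Leave the white button in the grey port unpressed and the bottle, the tip box and the beaker where they stand.

Things in the scene. Friction and masses are not known exactly. Their poses are not given: they have to be found in the camera images.
- pen: Service pen, loose, 150 mm long, 40 to 85 g, standing upright in the stand, tip down. Lower part: a round steel shaft, 6 mm across and 70 mm long, with a flat tip. Upper part: a square yellow plastic handle, 16 x 16 mm and 80 mm long. Origin: centre of the tip's lower end; z runs up along the pen (the handle fills z = 70 to 150 mm); x and y are square to the handle's flat sides
- pen_grip (a point): A good place to grip the pen: on its axis, 115 mm above the tip, with 45 mm of handle below it and 35 mm above
- stand: Fixed pen stand: a white post 44 x 44 mm, 80 mm tall, on a dark steel foot 100 x 100 x 10 mm. A 9 mm hole runs straight down its centre; the pen's shaft hangs in it (tip 10 mm above the table), the lower end of the handle rests on the post's top. So the pen must rise 70 mm to come free. Origin: centre of the underside; x and y square to its sides, and at the start in line with the pen's
- heater: Fixed white block heater, 240 (x) x 300 (y) x 75 mm tall at its deck. A blue strip along the -x edge of the deck (centre line 70 mm in -x from the origin) carries three units in a row, 80 mm apart, in any order: orange port, grey port, receiver. Behind it an aluminium tube block rises to 97 mm, green tube caps to 109 mm. Origin: centre of the underside
- receiver: Fixed white square, 36 x 36 x 10 mm, on the heater's deck, with a round blue lens on top, 26 mm across and 4 mm high. Origin: centre of the underside, on the deck
- receiver_lens (a point): Centre of the top of the blue lens, 89 mm above the table; the lens faces straight up
- reset_port: Fixed orange block, 36 x 36 x 32 mm, on the heater's deck, with a round vertical hole 14 mm across (its mouth chamfered by 2 mm). In the hole, 22 mm below the mouth, is the flat top of the red reset button, 14 mm across. Origin: centre of the underside, on the deck
- reset_port_mouth (a point): Centre of the mouth of the orange port's hole, level with the block's top, 107 mm above the table
- reset_button (a joint): How far the red reset button is pushed down, m: 0 up, 0.006 fully down (its top is then 28 mm below the mouth). Spring: it starts to move at about 1.8 N, fully down takes about 5.4 N; it comes up when let go
- grey_port: Fixed grey block of the same shape and size as the orange port, with a white button in its hole. Not to be used. Origin: centre of the underside, on the deck
- grey_button (a joint): How far the white button in the grey port is pushed down, m: 0 up, 0.006 fully down
- bottle: Bystander: loose amber bottle with a black cap, 60 mm across, 110 mm tall. Origin: centre of the underside
- tip_box: Bystander: loose blue box with a clear lid, 60 (x) x 90 (y) x 55 mm. Origin: centre of the underside
- beaker: Bystander: loose steel beaker, 70 mm across, 80 mm tall. Origin: centre of the underside
There are look-alikes about, which are no part of the job. There is more than one size of the pen; the one meant has the size given above.

How it is judged (in metres and radians):
On the way, in this order (a step that is already met when the one before it is completed fails the run):
1. the gripped pen is out of the stand (contact force between the fingers and pen above 1 N and height (world z) of pen above 0.082 m), for 0.1 s.
2. the gripped pen is held upright and still with its tip 5 to 50 mm above the blue lens, within 11 mm of its centre sideways, for 1.2 s (contact force between the fingers and pen above 1 N and angle between pen's own z axis and vertical below 0.25 rad and horizontal distance between pen and receiver_lens below 0.011 m and z of pen in the frame of receiver_lens between 0.005 and 0.05 m and linear speed of pen below 0.03 m/s), for 1.2 s.
At the end, for the whole second after the job is handed in: Gripped pen, within 0.25 rad of upright, its tip in the orange port (7 mm of its axis, 20 mm deep or more), holds the red button at least 4.8 of 6 mm down with over 1 N; gripper clear of the port; white button up; bottle, tip box and beaker upright, within 20 mm of their starts (value of joint reset_button above 0.0048 m and contact force between pen and reset_port above 1 N and contact force between the fingers and pen above 1 N and angle between pen's own z axis and vertical below 0.25 rad and horizontal distance between pen and reset_port_mouth below 0.007 m and z of pen in the frame of reset_port_mouth below -0.02 m and contact force between each of the fingers, the arm and reset_port below 0.5 N and value of joint grey_button below 0.002 m and distance of each of bottle, tip_box, beaker from where it was at the start of the episode below 0.02 m and angle between each of bottle, tip_box, beaker's own z axis and vertical below 0.2 rad); the arm keeps its last pose, push and grip.
It fails at once if the white button in the grey port is pressed (value of joint grey_button above 0.002 m).
It fails at once if the bottle, the tip box or the beaker is moved by more than 20 mm (distance of any of bottle, tip_box, beaker from where it was at the start of the episode above 0.02 m).
It also fails if it takes over 51 s, if anything falls off the work surface, if the arm or the gripper's body presses on something with over 40 N, if the wrist force passes 120 N, or if a joint passes its speed limit or range.

## Robot

A 6-joint arm with a two-finger parallel gripper is mounted at the origin on the work surface. World frame = base frame: x ahead of the robot, y to its left, z up, the work surface at z = 0. Lengths are in mm, angles in rad, forces in N, time in s.
With the tool pointing down it reaches from about 300 to 1000 mm from the base axis. Payload 5.1 kg.
Tool frame: the origin (TCP) lies at the very end of the fingers, on their centre line; the grasp point (between the pads) lies 19 mm behind it (tcp_to_grasp is the distance from the TCP to the grasp point, in mm); z points along the fingers, y is the line along which they close (so a half turn about z gives the same grasp; the last joint's range is limited). The gripper opens to 95 mm and grips with 3 to 60 N. Pads are 20 mm wide; open, the fingers measure 119 mm over their backs; the gripper's body (75 mm by 180 mm) begins 59 mm behind the grasp point.
Start: joints at [-1.284, 0.124, 1.65, -0, 1.367, -0.083], TCP at [234.896, -606.06, 214.656] pointing down, gripper open.
Joint ranges: [-2.61, 2.61], [-1.02, 2.33], [0.03, 2.71], [-1.35, 4.49], [0.32, 2.68], [-2.91, 2.91]. Speed limits (rad/s): [2.57, 2.57, 3.14, 3.14, 3.14, 3.14].

## Interface

Orientations are given as a unit quaternion [x, y, z, w].
In Python, from bench import * gives the robot as it stands. The module is installed in compiled form; this text tells all that it offers.
- The arm moves only by the tool play_rows, never from a script. Its argument "series" is text: rows parted by semicolons, each of 7 numbers parted by spaces: the closure, from 0 (fully open) to 1 (shut), then the shift along the tool's x, y, z in cm, then the turn, a rotation vector about the tool's x, y, z in degrees. A call has 1 to 8 rows; each row shifts and turns the commanded pose from where the row before left it, along the tool's axes as they then stand; what a row does not reach is not made up. A row lasts 1/10 s, in which the tool goes at most 50 mm and 8.59 degrees, less where a joint would pass 70% of its speed; a pose out of reach is approached as far as the arm can. A call with a gripper value outside its range is refused whole. The fingers move at their own pace and stop on an object; "squeeze" is the grip in N (left out, the last holds). Time passes only in rows, so rows that do not move let the fingers close. It gives the time, the measured TCP pose, the force, the opening and the grip force at its end, in the units of the state.
- get_state(): the state, without advancing time (a new reading comes with each control period).
- read_camera(name): name is "side" or "top" or "wrist"; returns the picture (384x512x3 uint8, red, green, blue); there is no depth.
- camera_params(name): a dict with "fov_y" (degrees; the focal length in pixels is half the picture's height over the tangent of half this angle, whatever the lens; pixels are square), "cx", "cy" (the principal point, pixels), "R" (3x3) and "t" (3): a world point X has camera coordinates R X + t. Camera axes: x right, y down, z forward; pixel columns grow to the right and rows downward; lengths in mm; the calibration is good to about 2 mm. A picture is of the moment at which its call begins: read the wrist's pose just before it. camera_params takes no time and is no camera call; for the wrist camera it gives the pose at the moment of the call.
- close_job(): hands the job in; it is judged then, once.
The state is a dict: "t": time; "joints": joint angles; "qvel": joint speeds; "joint_torque": joint torques, N m; "eef_pos": TCP position; "tcp_rot": TCP orientation; "contact_force": force on the tool from outside, world axes, zero at the start; "torque": the same for the moment, N m; "width": finger opening in mm; "grip_force": force on a finger pad.
Only numpy, scipy, OpenCV 4.12 (cv2) and the standard library are available. Lean on these libraries where they do the work, as an engineer would, in place of code of your own. Each camera call takes 0.05 s, during which the arm holds its last target. There are 200 camera calls.

## Working session

There is one attempt and no reset: what is moved stays moved. The work goes in short steps, Python scripts to look and compute and a tool call to move; the robot and the scene stay as the last step left them, time stands still between calls to the robot, and variables do not carry over. Pictures are saved under pics/ and viewed, at most 10 in all, crops included, and the job is handed in when it is done.

Besides the shell and the picture viewer there is one more tool, called after "Emit:" in YAML: its name, and indented under it one key for each argument. play_rows: Moves the arm, as the interface text tells. Its arguments: {"type":"object","properties":{"series":{"type":"string"},"squeeze":{"type":"number"}},"required":["series"]}

```bash
mkdir -p pics; cat > h.py <<'E'
from bench import *
import numpy as np, cv2
from scipy.spatial.transform import Rotation as Ro
def K(p,h=384): return h/2/np.tan(np.radians(p["fov_y"])/2)
def ray(p,u,v):
    R=np.array(p["R"]);t=np.array(p["t"]);f=K(p)
    d=R.T@np.array([(u-p["cx"])/f,(v-p["cy"])/f,1]);return -R.T@t,d
def onz(p,u,v,z):
    c,d=ray(p,u,v);return c+d*(z-c[2])/d[2]
def proj(p,X):
    x=np.array(p["R"])@np.array(X)+np.array(p["t"]);f=K(p);return np.array([p["cx"]+f*x[0]/x[2],p["cy"]+f*x[1]/x[2]])
def tri(p1,a,p2,b):
    c1,d1=ray(p1,*a);c2,d2=ray(p2,*b)
    s=np.linalg.lstsq(np.c_[d1,-d2],c2-c1,rcond=None)[0]
    x,y=c1+s[0]*d1,c2+s[1]*d2;return (x+y)/2,np.linalg.norm(x-y)
def save(n,im): cv2.imwrite(f"pics/{n}.png",im[:,:,::-1])
E
python3 - <<'E'
from h import *
for n in("top","side"):
    im=read_camera(n);np.save(n,im);p=camera_params(n);save(n,im);print(n,{k:np.round(v,3).tolist() for k,v in p.items()})
E
```

```text
top {'fov_y': 55.016, 'cx': 255.398, 'cy': 186.524, 'R': [[0.015, -1.0, -0.011], [-0.991, -0.013, -0.131], [0.131, 0.013, -0.991]], 't': [8.153, 514.101, 988.961]}
side {'fov_y': 46.812, 'cx': 260.592, 'cy': 186.98, 'R': [[-0.844, -0.536, 0.022], [-0.281, 0.408, -0.869], [0.456, -0.739, -0.495]], 't': [427.711, 242.838, 1105.582]}
```

View pics/top.png

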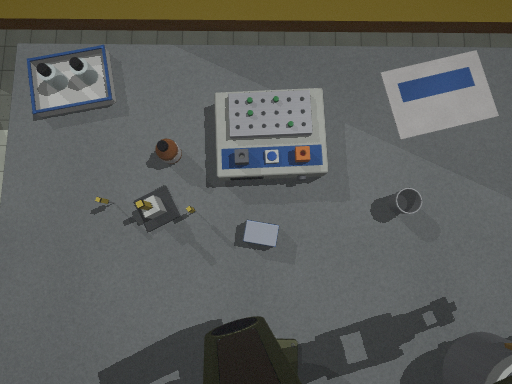

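View pics/side.png

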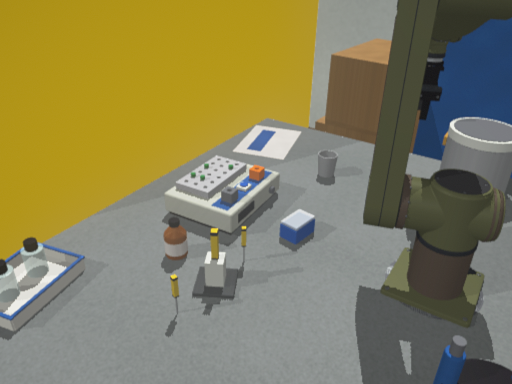

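Top view: the yellow-pen candidates are the stand pen at (140,204) and two small ones at (102,201) and (189,209). The units are grey (242,157), receiver (272,157) and orange (303,154). Side view: the big pen is in the white post at (214,243), with the small ones at (174,286) and (244,237). I choose the one in the white stand. Next I measure it and make the close crop.

```bash
python3 - <<'E'
from h import *
T=np.load("top.npy");S=np.load("side.npy");pt=camera_params("top");ps=camera_params("side")
def comps(im,lo,hi,roi,amin=8):
    h=cv2.cvtColor(im,cv2.COLOR_RGB2HSV);m=cv2.inRange(h,lo,hi);k=np.zeros_like(m);x0,y0,x1,y1=roi;k[y0:y1,x0:x1]=m[y0:y1,x0:x1]
    n,_,st,c=cv2.connectedComponentsWithStats(k);return [(c[i].round(1),st[i]) for i in range(1,n) if st[i][4]>=amin]
Y=((20,130,90),(35,255,255));O=((3,180,120),(17,255,255));B=((100,120,60),(125,255,255))
print("yT",comps(T,*Y,(80,180,220,230)));print("yS",comps(S,*Y,(150,215,270,310)))
for nm,im,p,roi in(("T",T,pt,(285,140,325,170)),("S",S,ps,(240,160,275,185))):
    print("O",nm,comps(im,*O,roi))
for c,_ in comps(T,*O,(285,140,325,170)): print("orange top",onz(pt,*c,107))
for c,_ in comps(T,*B,(266,150,278,163)): print("lens",c,onz(pt,*c,89))
print("approx units z107/89:",onz(pt,242,156,107),onz(pt,272,156,89),onz(pt,303,153,107))
# strip outline
h=cv2.cvtColor(T,cv2.COLOR_RGB2HSV);m=cv2.inRange(h,*B);k=np.zeros_like(m);k[140:175,210:330]=m[140:175,210:330]
r=cv2.minAreaRect(cv2.findNonZero(k));print("strip",r,[onz(pt,*q,75).round() for q in cv2.boxPoints(r)])
print("stand pen top z160",onz(pt,140,204,160))
a=cv2.resize(T[130:240,80:330],None,fx=3,fy=3,interpolation=cv2.INTER_CUBIC)
b=cv2.resize(S[150:320,150:290],None,fx=1.5,fy=1.5)
a2=cv2.resize(S[210:310,140:270],None,fx=3,fy=2.6,interpolation=cv2.INTER_CUBIC)
W=np.zeros((600,750,3),np.uint8);W[:330,:750]=a;W[330:590,:390]=a2;save("crop",W)
E
```

```text
yT [(array([ 97.8, 199.1]), array([ 96, 197,   5,   5,  16], dtype=int32)), (array([104.3, 200.6]), array([101, 199,   7,   4,  22], dtype=int32)), (array([139.2, 203.5]), array([136, 200,   8,   8,  38], dtype=int32)), (array([147.4, 204. ]), array([144, 202,   8,   5,  26], dtype=int32)), (array([189.7, 208.4]), array([187, 206,   8,   6,  21], dtype=int32))]
yS [(array([243.2, 227.3]), array([241, 226,   5,   4,  15], dtype=int32)), (array([213.9, 229.9]), array([211, 228,   7,   5,  34], dtype=int32)), (array([243.5, 238.1]), array([242, 231,   4,  15,  55], dtype=int32)), (array([214.2, 246.2]), array([211, 236,   7,  23, 144], dtype=int32)), (array([173.5, 276.4]), array([171, 274,   6,   5,  21], dtype=int32)), (array([174.4, 287.9]), array([171, 280,   7,  17,  87], dtype=int32))]
O T []
O S [(array([256.5, 168.5]), array([251, 166,  12,   6,  38], dtype=int32))]
lens [271.4 155.7] [589.64361112 -26.42454219  89.        ]
approx units z107/89: [583.95511049  50.60654984 107.        ] [588.85268467 -28.02157473  89.        ] [ 593.91268366 -107.96994698  107.        ]
strip ((271.3165283203125, 156.462890625), (19.75233268737793, 99.5790023803711), 87.39744567871094) [array([610., 109.,  75.]), array([ 626., -159.,   75.]), array([ 572., -161.,   75.]), array([556., 105.,  75.])]
stand pen top z160 [450.8530965  292.67395408 160.        ]
```

View pics/crop.png

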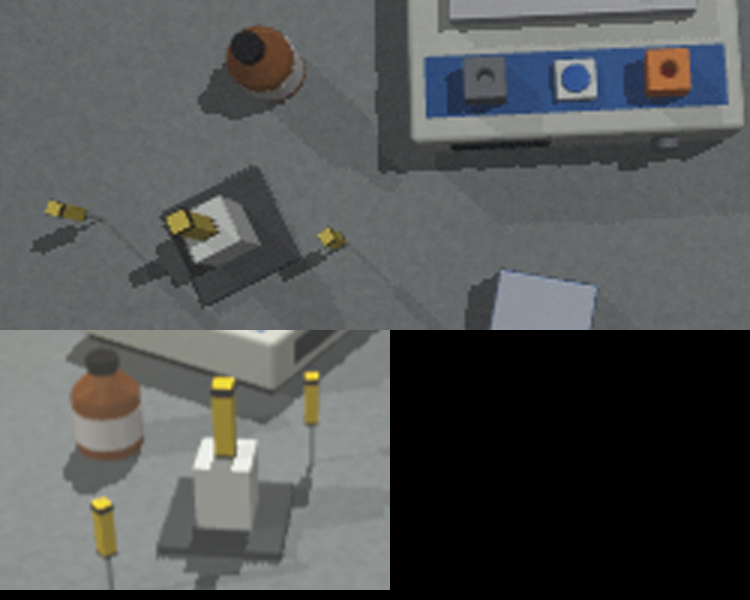

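The crop shows the stand pen is clearly the largest, with a 16 mm handle; the small ones left and right are the look-alikes. Orange hole is at (303,153), lens at (271.5,156). Now positions and yaw.

```bash
python3 - <<'E'
from h import *
T=np.load("top.npy");S=np.load("side.npy");pt=camera_params("top");ps=camera_params("side")
print("pen top",tri(pt,(139.3,203.8),ps,(214.1,230.2)), onz(pt,139.3,203.8,160),onz(ps,214.1,230.2,160))
C=lambda x,y:(80+x/3,130+y/3)
f=np.array([onz(pt,*C(*q),10) for q in((258,167),(298,262),(205,305))]);print("foot",f.round(),np.linalg.norm(np.diff(f,axis=0),axis=1),"ctr",(f[0]+f[2])/2)
for a,b in((0,1),(1,2)):
    d=f[b]-f[a];print("edge deg",np.degrees(np.arctan2(d[1],d[0])))
p=np.array([onz(pt,*C(*q),80) for q in((235,196),(260,240))]);d=p[1]-p[0];print("post edge",np.linalg.norm(d),np.degrees(np.arctan2(d[1],d[0])))
print("smallpens",tri(pt,C(53,208),ps,(173.5,276)),tri(pt,C(328,238),ps,(243.2,226.8)))
print("bottle cap",onz(pt,*C(246,47),110))
o=tri(pt,C(669,70),ps,(257,168.5));g=onz(pt,*C(486,76),107);print("orange",o,onz(pt,*C(669,70),107),"grey",g,"lens",onz(pt,*C(575,78.5),89))
print(get_state())
a=cv2.resize(S[155:215,210:290],None,fx=8,fy=8,interpolation=cv2.INTER_CUBIC);save("s2",a)
pw=camera_params("wrist");s=get_state();R=np.array(pw["R"]);c=-R.T@np.array(pw["t"]);Rt=Ro.from_quat(s["tcp_rot"]).as_matrix()
print("wristcam fov",pw["fov_y"],"in tool",Rt.T@(c-s["eef_pos"]),(Rt.T@R.T).round(2),"tool",Rt.round(2))
E
```

```text
pen top (array([450.79224477, 294.56800256, 158.20240499]), np.float64(1.536750823770783)) [451.31444004 294.40205742 160.        ] [448.38786849 296.37839145 160.        ]
foot [[516. 270.  10.]
 [427. 229.  10.]
 [385. 314.  10.]] [98.66181412 94.85208155] ctr [450.75317732 292.11501447  10.        ]
edge deg -154.92133834068048
edge deg 115.81842312106302
post edge 45.31624168615274 -148.14722464165925
smallpens (array([465.30903501, 420.28430877, 105.7085086 ]), np.float64(0.8597026061506301)) (array([444.06506513, 183.3108189 , 105.82878179]), np.float64(1.8539796220409286))
bottle cap [608.17847531 259.92775511 110.        ]
orange (array([ 592.91271759, -108.70497592,  104.03543166]), np.float64(1.7324519364424245)) [ 593.0275151  -107.96823308  107.        ] grey [585.7249515   50.64136908 107.        ] lens [588.39109714 -27.14263048  89.        ]
{'t': 0.1, 'joints': array([-1.28360040e+00,  1.24436699e-01,  1.65151751e+00, -4.03608075e-05,
        1.36748593e+00, -8.25930442e-02]), 'qvel': array([ 4.64695140e-05, -7.53910745e-04, -1.00070423e-03, -2.91923192e-04,
        2.79728712e-04,  1.23608616e-03]), 'joint_torque': array([ 3.16159249e-04, -4.18881190e+01, -3.61096859e+01,  7.76200416e-02,
        4.61698801e-02, -8.47549154e-05]), 'eef_pos': array([ 234.72635728, -605.52663575,  213.52380477]), 'tcp_rot': array([ 9.82954482e-01,  1.83846764e-01, -1.13993411e-04, -9.16897802e-04]), 'contact_force': array([-0.25572777, -0.54790327, -0.88848278]), 'torque': array([ 0.02240178,  0.0118235 , -0.00488727]), 'grip_force': 0.0, 'width': 95.14637762973808}
wristcam fov 71.8638849269902 in tool [  81.73292909    0.86745627 -170.47992442] [[-0.   -0.96 -0.29]
 [ 1.   -0.   -0.  ]
 [ 0.   -0.29  0.96]] tool [[ 0.93  0.36 -0.  ]
 [ 0.36 -0.93  0.  ]
 [ 0.   -0.   -1.  ]]
```

Emit:
play_rows:
  series: "0 2.6 -3.8 -0.1 0 0 0;0 2.6 -3.8 -0.1 0 0 0;0 2.6 -3.8 -0.1 0 0 0;0 2.6 -3.8 -0.1 0 0 0;0 2.6 -3.8 -0.1 0 0 0;0 2.6 -3.8 -0.1 0 0 0;0 2.6 -3.8 -0.1 0 0 0;0 2.6 -3.8 -0.1 0 0 0"
  squeeze: 30

```text
t: 0.9
eef_pos: [318.8, -245.5, 222.2]
tcp_rot: [0.983, 0.183, 0.0, -0.0]
contact_force: [0.7, 0.3, 0.3]
width: 95.3
grip_force: 0.0
```

Emit:
play_rows:
  series: "0 2.6 -3.8 -0.1 0 0 0;0 2.6 -3.8 -0.1 0 0 0;0 2.6 -3.8 -0.1 0 0 0;0 2.6 -3.8 -0.1 0 0 0;0 2.6 -3.8 -0.1 0 0 0;0 2.6 -3.8 -0.1 0 0 0;0 2.6 -3.8 -0.1 0 0 0;0 2.6 -3.8 -0.1 0 0 0"

```text
t: 1.7
eef_pos: [402.8, 113.2, 230.5]
tcp_rot: [0.983, 0.184, 0.0, 0.0]
contact_force: [0.9, 0.2, 0.4]
width: 95.1
grip_force: 0.0
```

Emit:
play_rows:
  series: "0 0 0 0 0 0 -8.57;0 0 0 0 0 0 -8.57;0 0 0 0 0 0 -8.57;0 0 0 0 0 0 -8.57;0 0 0 0 0 0 -8.57;0 0 0 0 0 0 -8.57;0 0 0 0 0 0 -8.57;0 0 0 0 0 0 -8.57"

```text
t: 2.5
eef_pos: [402.7, 111.2, 230.2]
tcp_rot: [0.706, 0.708, -0.0, -0.0]
contact_force: [-0.3, 0.4, 0.4]
width: 94.7
grip_force: 0.0
```

Emit:
play_rows:
  series: "0 0 0 0 0 0 -8.57;0 0 0 0 0 0 -8.57;0 0 0 0 0 0 -8.57;0 0 0 0 0 0 0"

```text
t: 2.9
eef_pos: [402.7, 111.2, 230.2]
tcp_rot: [0.534, 0.845, -0.0, -0.0]
contact_force: [0.3, 0.0, 0.1]
width: 95.2
grip_force: 0.0
```

Emit:
play_rows:
  series: "0 3.6 3.04 0 0 0 0;0 3.6 3.04 0 0 0 0;0 3.6 3.04 0 0 0 0;0 3.6 3.04 0 0 0 0;0 0 0 0 0 0 0;0 0 0 0 0 0 0"

```text
t: 3.5
eef_pos: [450.5, 294.0, 229.8]
tcp_rot: [0.534, 0.845, -0.001, -0.0]
contact_force: [-0.1, -1.1, 0.7]
width: 95.3
grip_force: 0.0
```

```bash
python3 - <<'E'
from h import *
p=camera_params("wrist");im=read_camera("wrist");np.save("w1",im);np.save("w1p",p,allow_pickle=True)
print(get_state()["eef_pos"],proj(p,(451,293,160)))
save("w1",im)
E
```

```text
[450.54490975 293.16353719 230.05772194] [256.76483841 202.76271061]
```

View pics/w1.png

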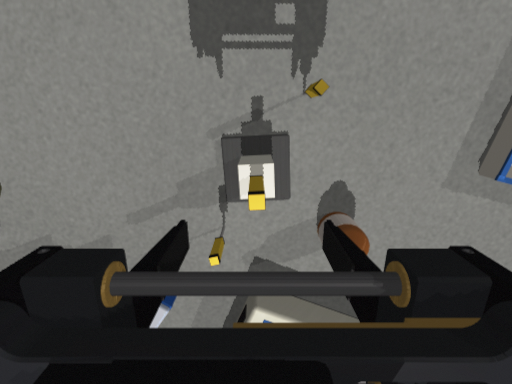

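The wrist view has the pen top at (257,202), within 1 px of its prediction, with its sides square to the fingers. Descending and gripping.

Emit:
play_rows:
  series: "0 0 0 3.1 0 0 0;0 0 0 3.1 0 0 0;0 0 0 3.1 0 0 0;0 0 0 3.1 0 0 0;0 0 0 0 0 0 0;1 0 0 0 0 0 0;1 0 0 0 0 0 0;1 0 0 0 0 0 0"
  squeeze: 30

```text
t: 4.35
eef_pos: [452.3, 293.9, 109.2]
tcp_rot: [0.534, 0.845, 0.002, 0.001]
contact_force: [0.1, 0.6, 1.1]
width: 76.3
grip_force: 0.0
```

Emit:
play_rows:
  series: "1 0 0 0 0 0 0;1 0 0 0 0 0 0;1 0 0 0 0 0 0;1 0 0 0 0 0 0;1 0 0 0 0 0 0"

```text
t: 4.85
eef_pos: [450.8, 293.5, 106.6]
tcp_rot: [0.534, 0.846, -0.0, -0.0]
contact_force: [-0.0, -0.4, -0.3]
width: 36.3
grip_force: 0.0
```

Emit:
play_rows:
  series: "1 0 0 0 0 0 0;1 0 0 0 0 0 0;1 0 0 0 0 0 0;1 0 0 0 0 0 0;1 0 0 0 0 0 0"

```text
t: 5.35
eef_pos: [450.9, 293.5, 106.6]
tcp_rot: [0.534, 0.846, 0.0, 0.0]
contact_force: [0.5, -0.3, -0.4]
width: 15.6
grip_force: 30.0
```

Emit:
play_rows:
  series: "1 0 0 -1 0 0 0;1 0 0 -2 0 0 0;1 0 0 -2 0 0 0;1 0 0 -2 0 0 0;1 0 0 -2 0 0 0;1 0 0 -2 0 0 0;1 0 0 -2 0 0 0;1 0 0 -1 0 0 0"

```text
t: 6.15
eef_pos: [451.5, 293.8, 249.7]
tcp_rot: [0.534, 0.846, 0.001, 0.001]
contact_force: [-0.8, 0.2, -1.1]
width: 15.9
grip_force: 30.0
```

```bash
python3 - <<'E'
from h import *
W=np.zeros((384,800,3),np.uint8)
p=camera_params("wrist");a=read_camera("wrist");s=get_state();b=read_camera("side")
print(s["eef_pos"],s["grip_force"],s["width"])
e=s["eef_pos"];g=(e[0],e[1],e[2]+54-0)
ps=camera_params("side")
print("handle top exp",proj(p,g),proj(ps,g),"tip exp",proj(ps,(e[0],e[1],e[2]-96)),proj(p,(e[0],e[1],e[2]-96)))
W[:,:400]=cv2.resize(a[:,100:420],(400,384));W[:,400:]=cv2.resize(b[100:290,110:310],(400,384));save("lift",W)
E
```

```text
[451.99449087 294.05749245 250.64769517] 29.9999338388443 15.92010457652122
handle top exp [259.12061562 281.21808181] [211.37267863 173.35185818] tip exp [213.53915722 231.11569012] [256.68395371 193.94972844]
```

View pics/lift.png

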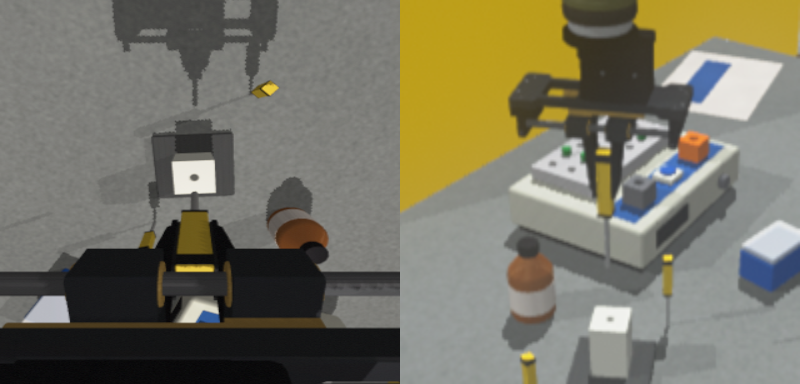

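The lifted pen is upright, and its tip is seen at side (213,231) and wrist (255,194), as predicted. Moving above the lens.

Emit:
play_rows:
  series: "1 -3 -0.17 0 0 0 0;1 -4.8 -0.17 0 0 0 0;1 -4.8 -0.17 0 0 0 0;1 -4.8 -0.17 0 0 0 0;1 -4.8 -0.17 0 0 0 0;1 -4.8 -0.17 0 0 0 0;1 -4.8 -0.17 0 0 0 0;1 -3 -0.17 0 0 0 0"

```text
t: 7.05
eef_pos: [588.2, -29.5, 244.9]
tcp_rot: [0.535, 0.845, -0.001, -0.001]
contact_force: [0.3, 0.7, -0.1]
width: 16.0
grip_force: 30.0
```

Emit:
play_rows:
  series: "1 0 0 0 0 0 0;1 0 0 0 0 0 0;1 0 0 0 0 0 0"

```text
t: 7.35
eef_pos: [587.6, -25.7, 245.8]
tcp_rot: [0.534, 0.846, -0.0, -0.001]
contact_force: [-0.8, 0.5, -1.3]
width: 16.0
grip_force: 30.0
```

```bash
python3 - <<'E'
from h import *
s=get_state();p=camera_params("wrist");a=read_camera("wrist");np.save("w2",a);np.save("w2p",p,allow_pickle=True)
e=s["eef_pos"];print(e,Ro.from_quat(s["tcp_rot"]).as_matrix().round(3).tolist())
print("tip",proj(p,(e[0],e[1],e[2]-96)),"lens",proj(p,(589,-27,89)),"orange",proj(p,(593,-108,107)))
save("w2",cv2.resize(a,(800,600),interpolation=cv2.INTER_CUBIC))
E
```

```text
[587.56273905 -25.66360472 245.78637525] [[-0.431, 0.903, -0.002], [0.903, 0.431, 0.001], [0.001, -0.001, -1.0]]
tip [256.59032623 193.79117025] lens [256.99308372 181.15819793] orange [232.79246134 240.82422663]
```

View pics/w2.png

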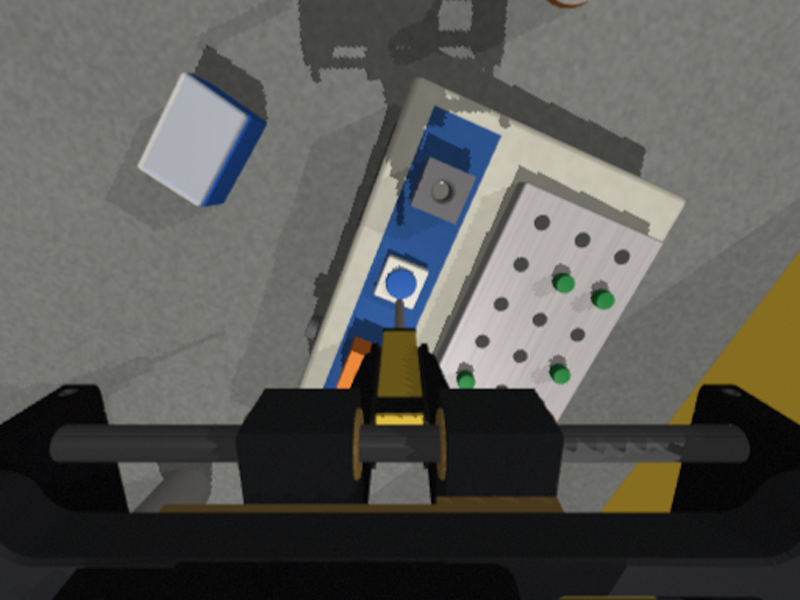

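The lens is at wrist (256.6,181.1) against a predicted (257.0,181.2), so it is at (589,-27). Lowering to about 2 cm above it and holding.

Emit:
play_rows:
  series: "1 -0.18 0.07 1 0 0 0;1 0 0 1 0 0 0;1 0 0 1 0 0 0;1 0 0 0.9 0 0 0;1 0 0 0 0 0 0;1 0 0 0 0 0 0;1 0 0 0 0 0 0;1 0 0 0 0 0 0"

```text
t: 8.2
eef_pos: [590.0, -28.0, 208.4]
tcp_rot: [0.534, 0.846, 0.0, 0.001]
contact_force: [-0.6, 0.6, -0.8]
width: 15.5
grip_force: 30.0
```

Emit:
play_rows:
  series: "1 0 0 0 0 0 0;1 0 0 0 0 0 0;1 0 0 0 0 0 0;1 0 0 0 0 0 0;1 0 0 0 0 0 0;1 0 0 0 0 0 0;1 0 0 0 0 0 0;1 0 0 0 0 0 0"

```text
t: 9.0
eef_pos: [589.6, -27.9, 207.6]
tcp_rot: [0.534, 0.846, 0.0, -0.0]
contact_force: [-0.3, 0.8, -1.5]
width: 15.9
grip_force: 30.0
```

Emit:
play_rows:
  series: "1 0 0 0 0 0 0;1 0 0 0 0 0 0;1 0 0 0 0 0 0;1 0 0 0 0 0 0;1 0 0 0 0 0 0;1 0 0 0 0 0 0;1 0 0 0 0 0 0;1 0 0 0 0 0 0"

```text
t: 9.8
eef_pos: [589.6, -27.9, 207.7]
tcp_rot: [0.534, 0.846, 0.0, 0.0]
contact_force: [-0.5, -0.1, -0.8]
width: 15.9
grip_force: 30.0
```

```bash
python3 - <<'E'
from h import *
s=get_state();p=camera_params("wrist");a=read_camera("wrist");e=s["eef_pos"];print(e,s["contact_force"])
q=np.load("w2p.npy",allow_pickle=True).item()
g=onz(q,282.2,121.6,107);l=onz(q,256.6,181.1,89);print("grey",g,"lens",l,"orange pred",2*l-g,np.linalg.norm((l-g)[:2]))
# grey block top corners seen in w2
print("grey block",np.mean([onz(q,x/1.5625,y/1.5625,107) for x,y in((431,155),(475,174),(455,224),(411,208))],0))
h=cv2.cvtColor(a,cv2.COLOR_RGB2HSV);m=cv2.inRange(h,(100,120,90),(125,255,255))
ux,uy=proj(p,(589,-27,89)).astype(int);w=m[uy-22:uy+22,ux-22:ux+22];print(ux,uy,w.mean())
S=read_camera("side");T=read_camera("top")
ps=camera_params("side");pt=camera_params("top")
t=(e[0],e[1],e[2]-96);print("tip",proj(ps,t),proj(ps,(589,-27,89)),"orange",proj(ps,(593,-108,107)))
b=cv2.resize(S[140:220,210:290],(600,600),interpolation=cv2.INTER_CUBIC);save("lens",b)
E
```

```text
[589.64326654 -27.8781024  207.6741181 ] [-0.54926686 -0.05502369 -0.83887855]
grey [582.71797487  51.83273947 107.        ] lens [588.51488464 -27.14640367  89.        ] orange pred [ 594.31179442 -106.12554681   71.        ] 79.191598129667
grey block [584.27219787  51.99172722 107.        ]
256 186 132.90030991735537
tip [243.17761781 176.57329406] [243.17174478 183.29870943] orange [256.60339323 167.69394517]
```

View pics/lens.png

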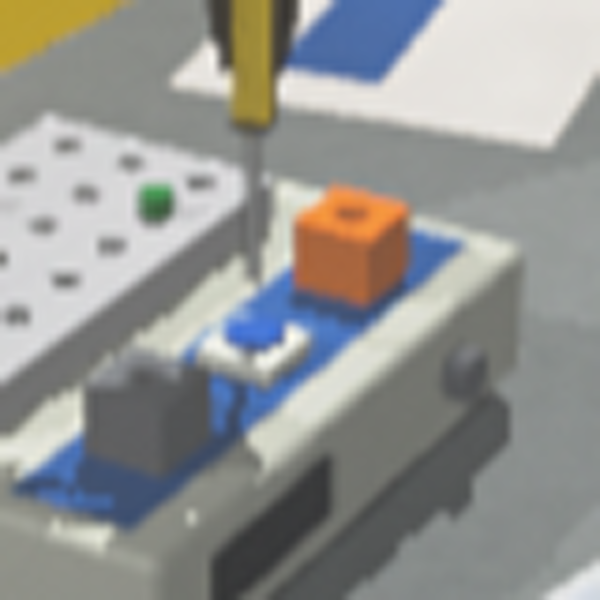

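The tip (243.9,177.7) hangs right above the lens (244,183.7), and the orange hole is at side (256.9,168.3) as predicted. Holding a little longer, then up and over to the orange port.

Emit:
play_rows:
  series: "1 0 0 0 0 0 0;1 0 0 0 0 0 0;1 0 0 0 0 0 0;1 0 0 0 0 0 0;1 0 0 -1 0 0 0;1 0 0 -1 0 0 0;1 0 0 -1 0 0 0;1 0 0 0 0 0 0"

```text
t: 10.75
eef_pos: [591.0, -28.1, 240.8]
tcp_rot: [0.534, 0.846, 0.001, 0.002]
contact_force: [-0.3, 0.0, -0.6]
width: 15.6
grip_force: 30.0
```

Emit:
play_rows:
  series: "1 -1.83 -0.76 0 0 0 0;1 -1.83 -0.76 0 0 0 0;1 -1.83 -0.77 0 0 0 0;1 -1.83 -0.77 0 0 0 0;1 0 0 0 0 0 0;1 0 0 0 0 0 0;1 0 0 0 0 0 0;1 0 0 0 0 0 0"

```text
t: 11.55
eef_pos: [593.5, -106.3, 237.7]
tcp_rot: [0.534, 0.846, 0.0, -0.0]
contact_force: [0.2, 0.1, -0.7]
width: 15.8
grip_force: 30.0
```

```bash
python3 - <<'E'
from h import *
s=get_state();p=camera_params("wrist");a=read_camera("wrist");S=read_camera("side");ps=camera_params("side")
e=s["eef_pos"];t=(e[0],e[1],e[2]-96.5);print(e,"tip",proj(p,t),proj(ps,t),"hole",proj(p,(593.5,-107,107)),proj(ps,(593.5,-107,107)))
np.save("w3p",p,allow_pickle=True)
W=np.zeros((480,800,3),np.uint8);W[:,:400]=cv2.resize(a[120:216,216:296],(400,480),interpolation=cv2.INTER_CUBIC);W[:,400:]=cv2.resize(S[120:192,226:286],(400,480),interpolation=cv2.INTER_CUBIC);save("port",W)
E
```

```text
[ 593.47769934 -106.34167274  237.69216809] tip [256.47909277 193.56448309] [256.37668105 158.10807524] hole [256.13063097 185.53360828] [256.29904245 167.77142956]
```

View pics/port.png

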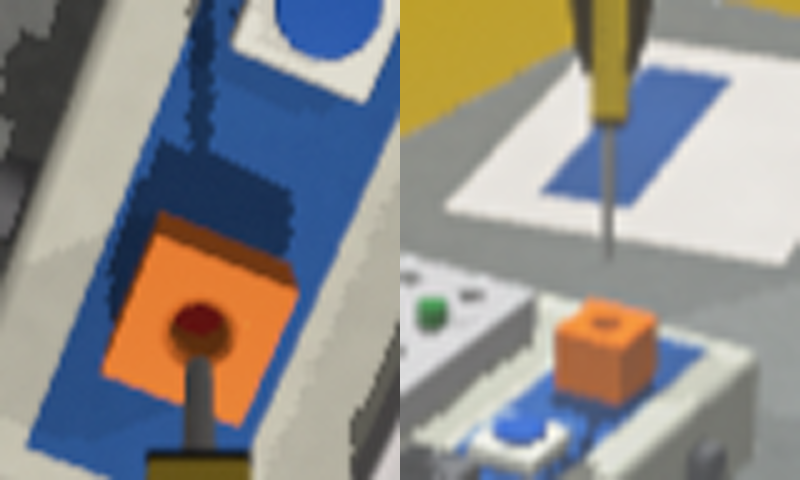

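The hole centre is at wrist (256.2,186.2) and the tip is aligned with it within about 1 mm, so a 1 mm trim and then descend.

Emit:
play_rows:
  series: "1 -0.12 -0.03 0.5 0 0 0;1 0 0 1 0 0 0;1 0 0 1 0 0 0;1 0 0 0.8 0 0 0;1 0 0 0.6 0 0 0;1 0 0 0.6 0 0 0;1 0 0 0.6 0 0 0;1 0 0 0 0 0 0"
  squeeze: 40

```text
t: 12.45
eef_pos: [593.2, -108.2, 185.4]
tcp_rot: [0.534, 0.846, -0.0, -0.001]
contact_force: [-0.0, 0.0, -0.2]
width: 15.8
grip_force: 40.0
```

Emit:
play_rows:
  series: "1 0 0 0 0 0 0;1 0 0 0 0 0 0"

```text
t: 12.65
eef_pos: [594.0, -108.5, 187.2]
tcp_rot: [0.534, 0.846, 0.0, 0.0]
contact_force: [-0.4, -0.1, -1.0]
width: 15.8
grip_force: 40.0
```

Emit:
play_rows:
  series: "1 0 0 0.3 0 0 0;1 0 0 0.3 0 0 0;1 0 0 0.2 0 0 0;1 0 0 0 0 0 0;1 0 0 0 0 0 0;1 0 0 0 0 0 0"

```text
t: 13.25
eef_pos: [594.0, -108.4, 179.2]
tcp_rot: [0.534, 0.846, 0.0, 0.0]
contact_force: [-0.7, 0.8, 2.5]
width: 15.9
grip_force: 40.0
```

Emit:
play_rows:
  series: "1 0 0 0.2 0 0 0;1 0 0 0.1 0 0 0;1 0 0 0 0 0 0;1 0 0 0 0 0 0;1 0 0 0 0 0 0;1 0 0 0 0 0 0"

```text
t: 13.85
eef_pos: [594.0, -108.4, 176.0]
tcp_rot: [0.534, 0.846, 0.0, 0.0]
contact_force: [1.7, 0.1, 4.7]
width: 15.8
grip_force: 40.0
```

Emit:
play_rows:
  series: "1 0 0 0.1 0 0 0;1 0 0 0 0 0 0;1 0 0 0 0 0 0;1 0 0 0 0 0 0"

```text
t: 14.25
eef_pos: [594.0, -108.4, 175.4]
tcp_rot: [0.534, 0.846, 0.0, 0.0]
contact_force: [-0.4, 0.1, 6.8]
width: 15.6
grip_force: 40.0
```

Emit:
play_rows:
  series: "1 0 0 0.05 0 0 0;1 0 0 0 0 0 0;1 0 0 0 0 0 0;1 0 0 0 0 0 0"

```text
t: 14.65
eef_pos: [594.0, -108.5, 175.4]
tcp_rot: [0.534, 0.846, 0.0, 0.0]
contact_force: [0.1, -0.5, 8.4]
width: 15.6
grip_force: 40.0
```

The motion has stopped 28 mm deep, at the hard stop, and the force exceeds the 5.4 N needed. Handing in.

```bash
python3 -c "
from bench import *
s=get_state();print(s['eef_pos'],s['contact_force'],s['grip_force']);print(close_job())"
```

```text
[ 594.04992798 -108.45786351  175.35887812] [ 0.06903234 -0.49582681  8.40290954] 40.00130116939545
the job is handed in; nothing more can be done
None
```

I handed the job in at 14.65 s with the pen still gripped and holding the red button down, tip about 28 mm deep at the stop with about 8 N; before that it was held about 2 cm above the blue lens for over two seconds, and no verdict was returned.

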